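# Set up the infusion bottles for the round, by size

### The arm

A 6-joint arm with a two-finger parallel gripper is mounted at the origin on a cart in front of the work surface, level with it; the furniture and walls round the work are solid. World frame = base frame: x ahead of the robot, y to its left, z up, the work surface at z = 0. Lengths are in m, angles in rad, forces in N, time in s.
With the tool pointing down it reaches from about 0.275 to 1 m from the base axis. Payload 8.4 kg.
Tool frame: the origin (TCP) lies midway between the tips of the shut fingers; the grasp point (between the pads) lies 19 mm behind it; z points along the fingers, y is the line along which they close (so a half turn about z gives the same grasp; the last joint's range is limited). The gripper opens to 85 mm and grips with 20 to 120 N. Pads are 22 mm wide; open, the fingers measure 114 mm over their backs; the gripper's body (76 mm by 85 mm) begins 54 mm behind the grasp point. The pads swing forward as they close: fully open they stand 13 mm farther back than shut.
Start: joints at [1.209, 0.353, 1.633, -0, 1.155, -0.002], TCP at [0.22, 0.585, 0.231] pointing down, gripper open.
Joint ranges: [-2.63, 2.63], [-0.92, 2.1], [0.06, 2.66], [-1.3, 4.44], [0, 2.69], [-3.02, 3.02]. Speed limits (rad/s): [2.22, 2.22, 2.79, 3.14, 3.14, 3.14].

### API

Orientations are given as a rotation vector (axis times angle).
In Python, from workcell import * gives the robot as it stands.
- The arm moves only by the shell command python3 -m pendant 'ROWS' [FORCE]. ROWS is a JSON object of lists of equal length, an entry for each row: "delta_pos": the shift along the tool's x, y, z in mm, a list of three; "delta_rot": the turn, a rotation vector about the tool's x, y, z in rad, a list of three; "gripper": the opening, from -1 (shut) to 1 (fully open). In form: {"delta_pos": [[tx, ty, tz], ...], "delta_rot": [[wx, wy, wz], ...], "gripper": [gripper, ...]}. A call has 1 to 10 rows; each row is the pose to reach, as a shift and turn from the pose commanded when the call began, along the tool's axes at that moment; what a row does not reach only later rows make up. A row lasts 1/8 s, in which the tool goes at most 62.5 mm and 10.7 degrees, less where a joint would pass 70% of its speed; a pose out of reach is approached as far as the arm can. A call with a gripper value outside its range is refused whole. The fingers move at their own pace and stop on an object; FORCE is the grip in N (left out, the last holds). Time passes only in rows, so rows that repeat a pose let the fingers close. It gives the time, the measured TCP pose, the force, the opening and the grip force at its end, in the units of the state.
- state(): the state, without advancing time (a new reading comes with each control period).
- capture(name): name is "side" or "top"; returns the picture (384x512x3 uint8, red, green, blue); there is no depth.
- camera_info(name): a dict with "fx", "fy", "cx", "cy" (pixels), "eye" and "rotation" of the camera in the world. Camera axes: x right, y up, looking along -z (the intrinsics and any distortion apply to the point x, -y, -z); pixel columns grow to the right and rows downward; lengths in m; the calibration is good to about 2 mm. A picture is of the moment at which its call begins. camera_info takes no time and is no camera call.
- hand_in(): hands the job in; it is judged then, once.
The state is a dict: "clock": time; "qpos": joint angles; "dq": joint speeds; "effort": joint torques, N m; "tcp_pos": TCP position; "tcp_rot": TCP orientation; "ft_force": force on the tool from outside, world axes, zero at the start; "moment": the same for the moment, N m; "opening": opening from 0.0 (shut) to 1.0 (fully open); "finger_force": force on a finger pad.
Only numpy, scipy, OpenCV 4.12 (cv2) and the standard library are available. Lean on these libraries where they do the work, as an engineer would, in place of code of your own. Each camera call takes 0.05 s, during which the arm holds its last target. There are 200 camera calls.

### The job

Move the three infusion bottles from the store rack to the round rack (the longer rack, with a small steel post at one end) and stand them there in order of size: the smallest on the pad next to the post, the medium one on the middle pad, the largest on the pad farthest from the post. Each stands upright and centred on its pad; keep the bottles upright all the way and leave the marker and the syringe lying where they are.

Things in the scene. Friction and masses are not known exactly. Their poses are not given: they have to be found in the camera images.
- small_bottle: The smallest of the three clear-white infusion bottles, upright, body 47 mm in diameter, 118 mm tall, about 97 g. Origin at the centre of its underside, z up. Its round neck with the cap, 28 mm wide, takes up the top 18 mm; below it the shoulders widen to the body. It can be gripped by the neck from above
- medium_bottle: The medium one of the three clear-white infusion bottles, upright, body 61 mm in diameter, 150 mm tall, about 210 g. Origin at the centre of its underside, z up. Its round neck with the cap, 34 mm wide, takes up the top 22 mm; below it the shoulders widen to the body. It can be gripped by the neck from above
- large_bottle: The largest of the three clear-white infusion bottles, upright, body 72 mm in diameter, 172 mm tall, about 320 g. Origin at the centre of its underside, z up. Its round neck with the cap, 37 mm wide, takes up the top 25 mm; below it the shoulders widen to the body. It can be gripped by the neck from above
- store_rack: Store rack; the bottles start on its pads, one on each, in any order: white deck 270 x 116 x 12 mm (y, x, z), three round dark pads at y = -84, 0, +84 mm on its x = 0 line, wire rails at x = -52 and +52 mm, 40 mm high (99 mm free between). Fixed. Origin: centre of its underside, pads 12 mm above it. Nothing on its ends
- round_rack: Round rack, empty at the start: white deck 330 x 116 x 12 mm (y, x, z), three round dark pads at y = -84, 0, +84 mm on its x = 0 line, wire rails at x = -52 and +52 mm, 40 mm high (99 mm free between). Fixed. Origin: centre of its underside, pads 12 mm above it. The post stands at one end, a flat 20 mm steel disc at the other
- end_post: Steel post with a round knob, 22 mm wide, 56 mm tall, fixed on the deck of the round rack at either its y = +150 or its y = -150 mm end. Origin at the centre of its foot on the deck. The pads lie 66, 150 and 234 mm from it along the rack
- felt_marker: White felt marker with a black cap, 135 x 17 x 16 mm, lying loose on the worktop on the robot's side of the store rack, parallel to it, about 90 mm from its centre line; not to be disturbed. Origin at the centre of its underside, its length along y
- loose_syringe: White syringe, 115 x 30 x 19 mm, lying loose on the worktop on the robot's side of the round rack, parallel to it, about 90 mm from its centre line; not to be disturbed. Origin at the centre of its underside, its length along y

How it is judged:
At the end, for the whole second after the job is handed in: On the round rack the small, medium and large bottle stand at rest on its deck, at 66, 150 and 234 mm from the post (each within 13 mm along the row and 16 mm across it), upright within 0.13 rad (horizontal distance between small_bottle and end_post between 0.053 and 0.079 m and x of small_bottle in the frame of round_rack between -0.016 and 0.016 m and y of small_bottle in the frame of round_rack between -0.1 and 0.1 m and z of small_bottle in the frame of round_rack between 0.006 and 0.018 m and angle between each of small_bottle, medium_bottle, large_bottle's own z axis and vertical below 0.13 rad and linear speed of each of small_bottle, medium_bottle, large_bottle below 0.02 m/s and horizontal distance between medium_bottle and end_post between 0.137 and 0.163 m and x of medium_bottle in the frame of round_rack between -0.016 and 0.016 m and y of medium_bottle in the frame of round_rack between -0.1 and 0.1 m and z of medium_bottle in the frame of round_rack between 0.006 and 0.018 m and horizontal distance between large_bottle and end_post between 0.221 and 0.247 m and x of large_bottle in the frame of round_rack between -0.016 and 0.016 m and y of large_bottle in the frame of round_rack between -0.1 and 0.1 m and z of large_bottle in the frame of round_rack between 0.006 and 0.018 m); the robot touches nothing.
It fails at once if the small bottle is tipped over by more than 0.5 rad (angle between small_bottle's own z axis and vertical above 0.5 rad).
It fails at once if the medium bottle is tipped over by more than 0.5 rad (angle between medium_bottle's own z axis and vertical above 0.5 rad).
It fails at once if the large bottle is tipped over by more than 0.5 rad (angle between large_bottle's own z axis and vertical above 0.5 rad).
It fails at once if the marker is shifted by more than 30 mm (distance of felt_marker from where it was at the start of the episode above 0.03 m).
It fails at once if the syringe is shifted by more than 30 mm (distance of loose_syringe from where it was at the start of the episode above 0.03 m).
It also fails if it takes over 112 s, if anything falls off the work surface, if the arm or the gripper's body presses on something with over 40 N, if the wrist force passes 120 N, or if a joint passes its speed limit or range.

## Working session

There is one attempt and no reset: what is moved stays moved. The work goes in short steps, Python scripts to look and compute and a shell command to move; the robot and the scene stay as the last step left them, time stands still between calls to the robot, and variables do not carry over. Pictures are saved under pics/ and viewed, at most 17 in all, crops included, and the job is handed in when it is done.

```bash
mkdir -p pics; ls
python3 - <<'E'
from workcell import *
import cv2
for n in ("top","side"):
    im=capture(n); cv2.imwrite(f"pics/{n}0.png",im[:,:,::-1])
    print(n,camera_info(n))
print(state())
E
```

```text
pics
top {'fx': 394.56184910974287, 'fy': 394.56184910974287, 'cx': 253.665609853412, 'cy': 192.5419833751627, 'eye': array([0.23882663, 0.12199045, 1.13818563]), 'rotation': array([ 0.13578232, -0.16937334, -1.57485531])}
side {'fx': 460.6529904040023, 'fy': 460.6529904040023, 'cx': 257.20092116677654, 'cy': 190.49976602130573, 'eye': array([ 0.40990781, -0.79613615,  0.82497417]), 'rotation': array([ 0.85896298, -0.02287186, -0.05906632])}
{'clock': 0.1, 'qpos': array([ 1.20861662e+00,  3.53596790e-01,  1.63402285e+00,  6.23320098e-06,
        1.15522953e+00, -2.39360764e-03]), 'dq': array([ 0.00094959, -0.00204343, -0.00262898, -0.00055088, -0.00107744,
        0.00126383]), 'effort': array([-1.24986160e-03, -6.06352329e+01, -3.42820108e+01, -1.01077744e-04,
        3.86499378e-03,  1.54587532e-06]), 'tcp_pos': array([0.21989306, 0.58459504, 0.23064138]), 'tcp_rot': array([-5.62069445e-01, -3.09066534e+00,  1.93925692e-03]), 'ft_force': array([-0.30356972,  0.61793624, -0.44103057]), 'moment': array([ 0.01398487, -0.01778898,  0.00971692]), 'finger_force': 0.0, 'opening': 1.0026633099040436}
```

View pics/top0.png

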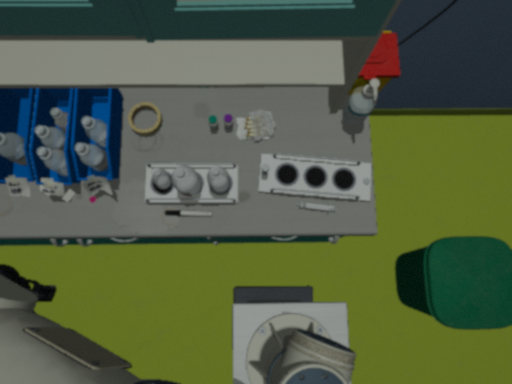

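View pics/side0.png

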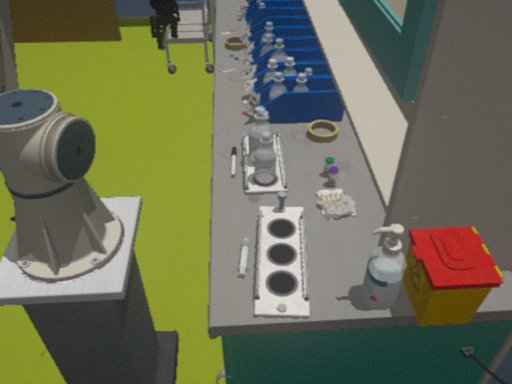

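```bash
cat > h.py <<'E'
from workcell import *
import numpy as np, cv2
from scipy.spatial.transform import Rotation as R
from scipy.optimize import least_squares
def cam(n):
    c=camera_info(n); return c,R.from_rotvec(c['rotation']).as_matrix(),np.array(c['eye'])
CI={n:cam(n) for n in("top","side")}
def proj(n,P):
    c,M,e=CI[n]; p=(np.atleast_2d(P)-e)@M
    return np.c_[c['cx']+c['fx']*p[:,0]/-p[:,2], c['cy']-c['fy']*p[:,1]/-p[:,2]]
def onz(n,uv,z):
    c,M,e=CI[n]; d=M@np.array([(uv[0]-c['cx'])/c['fx'],-(uv[1]-c['cy'])/c['fy'],-1]); return e+d*(z-e[2])/d[2]
def tri(a,b):
    r=least_squares(lambda P:np.r_[proj("top",P)[0]-a,proj("side",P)[0]-b],[.4,.1,.1]); return r.x,np.abs(r.fun).max()
E
python3 - <<'E'
from h import *
t=cv2.imread("pics/top0.png"); s=cv2.imread("pics/side0.png")
cv2.imwrite("pics/t1.png",cv2.resize(t[145:225,135:245],None,fx=7,fy=7,interpolation=2))
cv2.imwrite("pics/t2.png",cv2.resize(t[145:220,250:380],None,fx=6,fy=6,interpolation=2))
cv2.imwrite("pics/s1.png",cv2.resize(s[98:203,223:303],None,fx=5.7,fy=5.7,interpolation=2))
cv2.imwrite("pics/s2.png",cv2.resize(s[185:325,225:325],None,fx=4,fy=4,interpolation=2))
print(onz("top",(315,176),.012),onz("side",(281,254),.012),onz("top",(192,184),.012))
E
```

```text
[ 0.50834626 -0.08456428  0.012     ] [ 0.50610293 -0.08474848  0.012     ] [0.48679291 0.27590976 0.012     ]
```

View pics/t1.png

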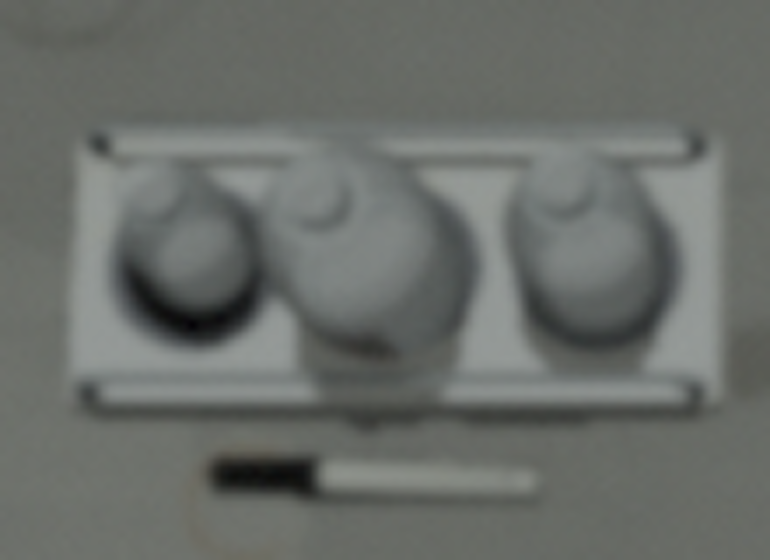

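View pics/t2.png

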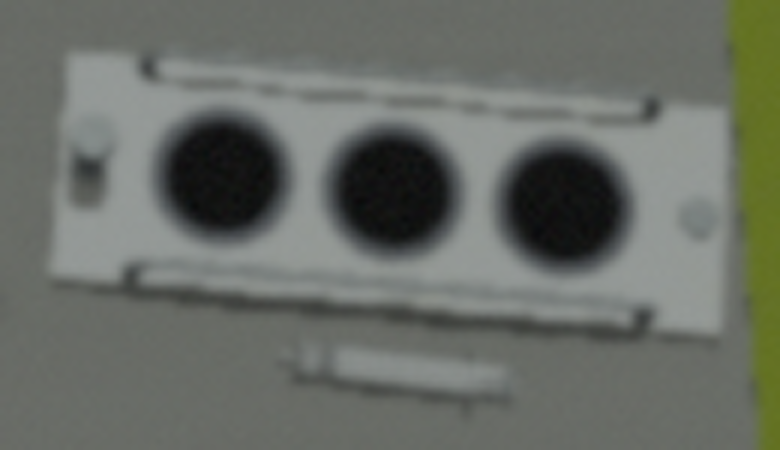

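View pics/s1.png

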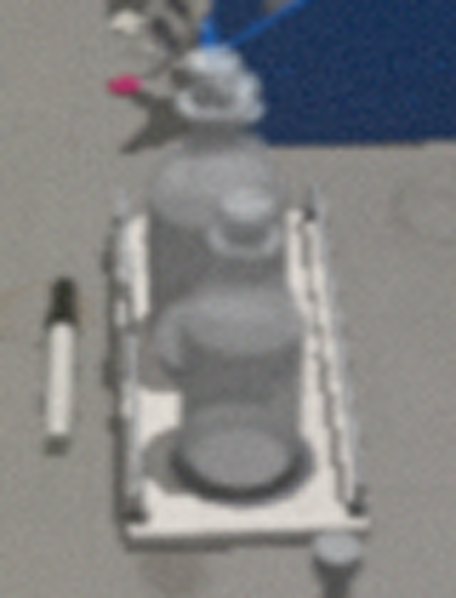

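View pics/s2.png

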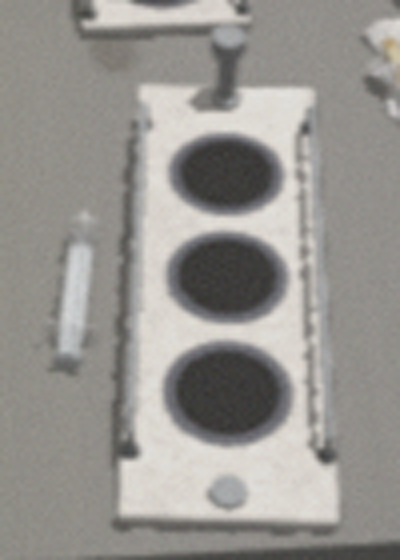

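Run:
```python
from h import *
np.set_printoptions(precision=4,suppress=True)
T=lambda U:np.array([(U[0]+.5)/7-.5+135,(U[1]+.5)/7-.5+145])
T2=lambda U:np.array([(U[0]+.5)/6-.5+250,(U[1]+.5)/6-.5+145])
S=lambda U:np.array([(U[0]+.5)/5.7-.5+223,(U[1]+.5)/5.7-.5+98])
S2=lambda U:np.array([(U[0]+.5)/4-.5+225,(U[1]+.5)/4-.5+185])
def blobs(f,x0,y0,x1,y1,thr,amin):
    g=cv2.cvtColor(cv2.imread(f),cv2.COLOR_BGR2GRAY)[y0:y1,x0:x1]
    n,l,st,c=cv2.connectedComponentsWithStats((g<thr).astype(np.uint8))
    return [(c[i]+[x0,y0]) for i in range(1,n) if st[i,4]>amin]
bt=sorted(blobs("pics/top0.png",262,158,370,196,60,100),key=lambda c:c[0])
bs=sorted(blobs("pics/side0.png",255,210,310,300,85,200),key=lambda c:c[1])
print(bt,bs)
pads=[]
for a,b in zip(bt,bs):
    p,e=tri(a,b); print("pad",p,e,onz("top",a,.012),onz("side",b,.012))
print("post top",tri(T2((95,133)),S2((230,38))))
print("deck corners round top",[onz("top",T2(q),.012) for q in((68,52),(728,107),(720,333),(50,275))])
print("round side",[onz("side",S2(q),.012) for q in((140,88),(313,90),(338,515),(118,515))])
print("store top",[onz("top",T(q),.012) for q in((78,143),(722,135),(718,405),(68,400))])
print("store side near corners",[onz("side",S(q),.012) for q in((127,535),(367,525))])
for nm,q,h in(("small",(155,190),.13),("large",(318,195),.184),("medium",(567,187),.162)): print(nm,onz("top",T(q),h))
print("med tri",tri(T((567,187)),S((247,205))))
print("large tri",tri(T((318,195)),S((212,65))))
print("med side base",onz("side",S((242,455)),.012))
for nm,x in(("s",.118),("l",.172),("m",.15)): pass
print("marker",[onz("top",T(q),.016) for q in((212,473),(538,482))],"syr",[onz("top",T2(q),.01) for q in((285,358),(510,385))])
```

```text
[array([286.7   , 173.9214]), array([315.0702, 176.4351]), array([343.5436, 178.9129])] [array([281.1678, 227.9441]), array([281.3764, 253.6489]), array([281.4312, 282.7552])]
pad [ 0.5149 -0.0012  0.013 ] 0.007096417986872439 [ 0.5152 -0.0013  0.012 ] [ 0.515  -0.0002  0.012 ]
pad [ 0.5069 -0.0845  0.0129] 0.03381234692909629 [ 0.507  -0.0847  0.012 ] [ 0.5071 -0.0837  0.012 ]
pad [ 0.4987 -0.1683  0.0128] 0.0384053119454677 [ 0.499  -0.1685  0.012 ] [ 0.4987 -0.1677  0.012 ]
post top (array([0.5225, 0.0639, 0.0666]), np.float64(0.12338880257706819))
deck corners round top [array([0.5788, 0.0737, 0.012 ]), array([ 0.5487, -0.2531,  0.012 ]), array([ 0.4351, -0.2413,  0.012 ]), array([0.4663, 0.0841, 0.012 ])]
round side [array([0.467 , 0.0805, 0.012 ]), array([0.5788, 0.0713, 0.012 ]), array([ 0.5478, -0.2495,  0.012 ]), array([ 0.4345, -0.2422,  0.012 ])]
store top [array([0.5448, 0.4123, 0.012 ]), array([0.5467, 0.1426, 0.012 ]), array([0.4313, 0.1447, 0.012 ]), array([0.4355, 0.4119, 0.012 ])]
store side near corners [array([0.4312, 0.1432, 0.012 ]), array([0.5453, 0.143 , 0.012 ])]
small [0.4944 0.3525 0.13  ]
large [0.4785 0.2826 0.184 ]
medium [0.4865 0.1962 0.162 ]
med tri (array([0.4891, 0.1966, 0.1594]), np.float64(0.7419427467579567))
large tri (array([0.4799, 0.2831, 0.1814]), np.float64(0.30328542120741986))
med side base [0.49   0.1994 0.012 ]
marker [array([0.4041, 0.3512, 0.016 ]), array([0.3993, 0.2183, 0.016 ])] syr [array([ 0.4249, -0.0292,  0.01  ]), array([ 0.4108, -0.1379,  0.01  ])]
```

Run:
```python
from h import *
t=cv2.imread("pics/top0.png")[145:225,135:245]
k=7; t=cv2.resize(t,None,fx=k,fy=k,interpolation=2)
g=cv2.createCLAHE(4,(4,4)).apply(cv2.cvtColor(t,cv2.COLOR_BGR2GRAY)); o=cv2.cvtColor(g,6+2)
a=np.linspace(0,2*np.pi,60)
for (x,y),r,R0,h,n in(((.4905,.362),.014,.0235,.118,.018),((.4897,.278),.0185,.036,.172,.025),((.489,.194),.017,.0305,.150,.022)):
    for rr,z,c in((r,.012+h,(0,0,255)),(r,.012+h-n,(0,255,255)),(R0,.012,(0,255,0))):
        p=proj("top",np.c_[x+rr*np.cos(a),y+rr*np.sin(a),0*a+z]); q=(p-[135,145]+.5)*k-.5
        cv2.polylines(o,[q.round().astype(int)],True,c,1)
cv2.imwrite("pics/ov.png",o)
```

```text
(no output)
```

View pics/ov.png

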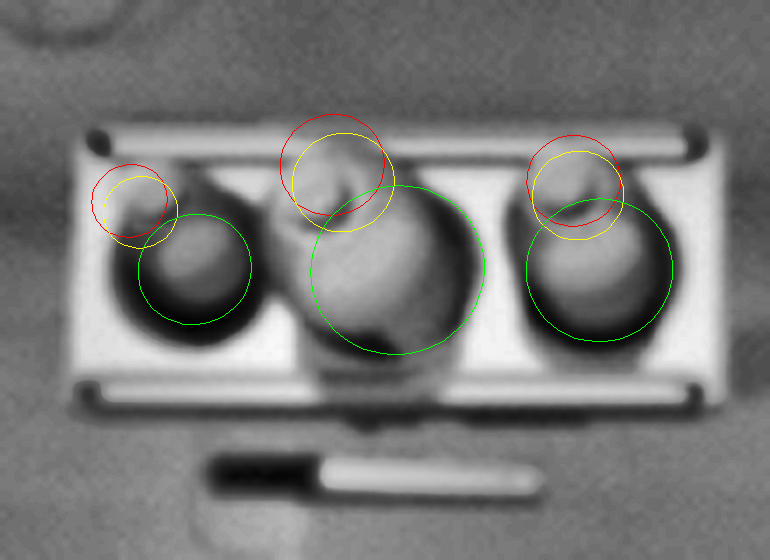

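Order in the store rack from +y: small, large, medium. The post is at the +y end of the round rack, and pad heights come out at 13 mm against the 12 mm given. In the overlay the caps sit at crop pixels (152,193), (318,187) and (565,187), so the bottles stand a few mm off their pads. I'll start with the large one.

```bash
python3 -m pendant '{"delta_pos":[[-44,-24,0],[-88,-48,0],[-131,-72,0],[-175,-95,0],[-219,-119,0],[-263,-143,0],[-307,-167,0],[-351,-191,0],[-351,-191,0],[-351,-191,0]],"delta_rot":[[0,0,0.151],[0,0,0.303],[0,0,0.454],[0,0,0.606],[0,0,0.757],[0,0,0.908],[0,0,1.06],[0,0,1.211],[0,0,1.211],[0,0,1.211]],"gripper":[1,1,1,1,1,1,1,1,1,1]}' 40
python3 - <<'E'
from h import *
s=state(); print(s['tcp_pos'],R.from_rotvec(s['tcp_rot']).as_matrix().round(3))
s=capture("side"); t=capture("top")
a=cv2.resize(s[60:240,190:330,::-1],None,fx=3,fy=3,interpolation=2); b=cv2.resize(t[120:225,135:255,::-1],None,fx=3,fy=3,interpolation=2)
c=np.zeros((540,780,3),np.uint8); c[:,:420]=a; c[:315,420:]=b; cv2.imwrite("pics/c1.png",c)
E
```

```text
clock: 1.35
tcp_pos: [0.4809, 0.2826, 0.231]
tcp_rot: [-2.221, -2.221, 0.001]
ft_force: [0.4, 0.7, -0.7]
opening: 1.003
finger_force: 0.0
[0.48094154 0.2826267  0.23096257] [[-0.     1.    -0.001]
 [ 1.     0.    -0.   ]
 [-0.    -0.001 -1.   ]]
```

View pics/c1.png

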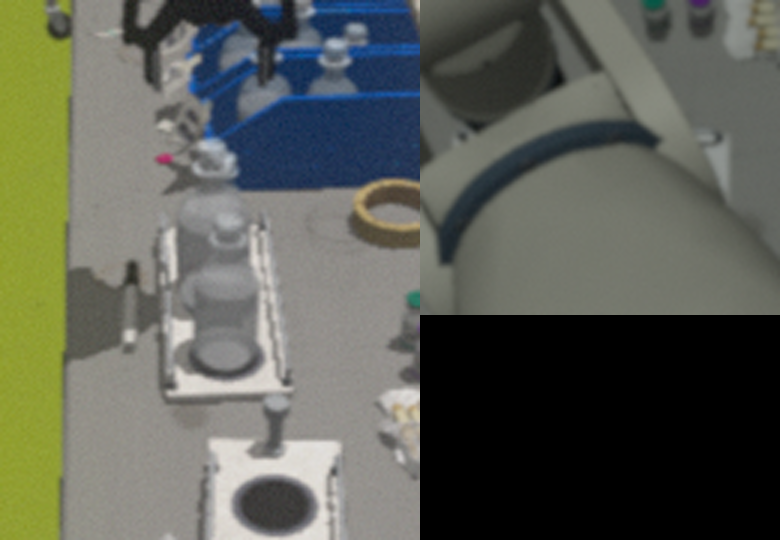

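The side crop shows the fingers at (150,85) and (265,80), straddling the large cap at (212,150), so they are aligned. Going down to grip.

```bash
python3 -m pendant '{"delta_pos":[[0,0,20],[0,0,40],[0,0,60],[0,0,70],[0,0,76],[0,0,76],[0,0,76],[0,0,76],[0,0,76],[0,0,76]],"delta_rot":[[0,0,0],[0,0,0],[0,0,0],[0,0,0],[0,0,0],[0,0,0],[0,0,0],[0,0,0],[0,0,0],[0,0,0]],"gripper":[1,1,1,1,1,1,-1,-1,-1,-1]}' 40
python3 -m pendant '{"delta_pos":[[0,0,0],[0,0,0],[0,0,0],[0,0,0]],"delta_rot":[[0,0,0],[0,0,0],[0,0,0],[0,0,0]],"gripper":[-1,-1,-1,-1]}' 40
python3 - <<'E'
from h import *
s=capture("side")
cv2.imwrite("pics/c2.png",cv2.resize(s[60:180,200:310,::-1],None,fx=5,fy=5,interpolation=2))
E
```

```text
clock: 2.7
tcp_pos: [0.4819, 0.2828, 0.156]
tcp_rot: [2.221, 2.221, 0.002]
ft_force: [-0.0, -1.2, 5.6]
opening: 0.385
finger_force: 39.4
clock: 3.2
tcp_pos: [0.4819, 0.2828, 0.156]
tcp_rot: [2.221, 2.221, 0.002]
ft_force: [-0.1, -0.3, 5.8]
opening: 0.382
finger_force: 39.4
```

View pics/c2.png

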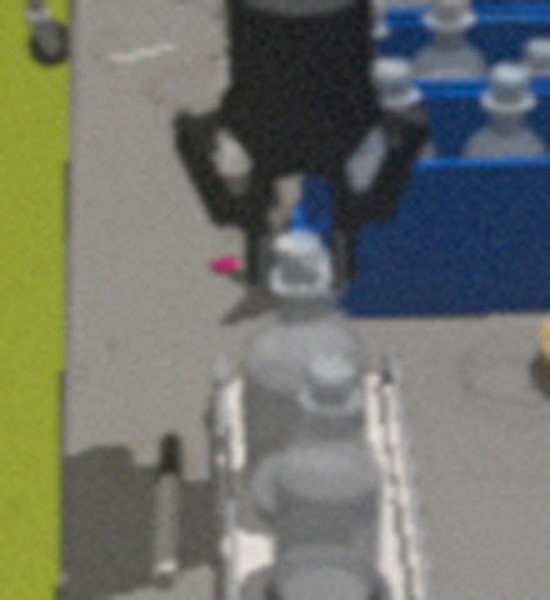

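The fingers hold the large cap at crop (300,265), opening 32 mm. Test lift with a firmer grip.

```bash
python3 -m pendant '{"delta_pos":[[0,0,0],[0,0,-10],[0,0,-25],[0,0,-45],[0,0,-75],[0,0,-110],[0,0,-145],[0,0,-175],[0,0,-185],[0,0,-185]],"delta_rot":[[0,0,0],[0,0,0],[0,0,0],[0,0,0],[0,0,0],[0,0,0],[0,0,0],[0,0,0],[0,0,0],[0,0,0]],"gripper":[-1,-1,-1,-1,-1,-1,-1,-1,-1,-1]}' 60
```

```text
clock: 4.5
tcp_pos: [0.4813, 0.2826, 0.3405]
tcp_rot: [2.221, 2.221, 0.001]
ft_force: [-0.7, -0.2, -3.8]
opening: 0.371
finger_force: 60.1
```

```bash
python3 -m pendant '{"delta_pos":[[-15,0,0],[-45,2,0],[-85,4,0],[-130,6,0],[-175,8,0],[-220,9,0],[-265,10,0],[-310,12,0],[-350,14,0],[-385,15,0]],"delta_rot":[[0,0,0],[0,0,0],[0,0,0],[0,0,0],[0,0,0],[0,0,0],[0,0,0],[0,0,0],[0,0,0],[0,0,0]],"gripper":[-1,-1,-1,-1,-1,-1,-1,-1,-1,-1]}' 60
python3 -m pendant '{"delta_pos":[[-30,1,0],[-50,2,0],[-62,2,0],[-65,2,20],[-65,2,50],[-65,2,80],[-65,2,105],[-65,2,120],[-65,2,120],[-65,2,120]],"delta_rot":[[0,0,0],[0,0,0],[0,0,0],[0,0,0],[0,0,0],[0,0,0],[0,0,0],[0,0,0],[0,0,0],[0,0,0]],"gripper":[-1,-1,-1,-1,-1,-1,-1,-1,-1,-1]}' 60
python3 - <<'E'
from h import *
print(state()['tcp_pos'])
s=capture("side"); t=capture("top")
a=cv2.resize(s[110:310,215:335,::-1],None,fx=3,fy=3,interpolation=2); b=cv2.resize(t[120:240,250:390,::-1],None,fx=3,fy=3,interpolation=2)
c=np.zeros((600,780,3),np.uint8); c[:,:360]=a; c[:360,360:]=b; cv2.imwrite("pics/c3.png",c)
E
```

```text
clock: 5.75
tcp_pos: [0.495, -0.1045, 0.339]
tcp_rot: [-2.221, -2.219, 0.003]
ft_force: [0.3, 0.4, -2.9]
opening: 0.369
finger_force: 60.1
clock: 7.0
tcp_pos: [0.499, -0.1675, 0.2212]
tcp_rot: [2.22, 2.221, 0.001]
ft_force: [0.9, 0.2, -3.3]
opening: 0.368
finger_force: 60.2
[ 0.49897804 -0.16746591  0.2212126 ]
```

View pics/c3.png

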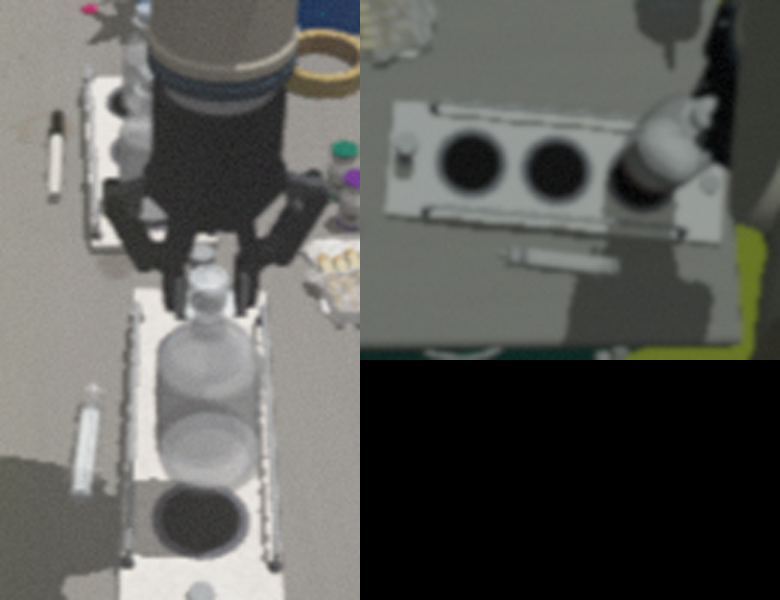

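Run:
```python
from h import *
f=lambda U:((U[0]+.5)/3-.5+215,(U[1]+.5)/3-.5+110)
g=lambda U:((U[0]+.5)/3-.5+250,(U[1]+.5)/3-.5+120)
print(onz("side",f((209,449)),.077),onz("side",f((209,278)),.249), onz("side",f((209,318)),.225))
for z in (.077,.249): P=[.499,-.168,z]; print((proj("side",P)-[215,110]+.5)*3-.5,(proj("top",P)-[250,120]+.5)*3-.5)
```

```text
[ 0.50396099 -0.15693169  0.077     ] [ 0.4969543 -0.1663259  0.249    ] [ 0.49665056 -0.17707384  0.225     ]
[[203.61683265 461.44180828]] [[298.17739348 161.81971977]]
[[212.5781659  279.67081926]] [[354.61471698 109.21081833]]
```

```bash
python3 -m pendant '{"delta_pos":[[0,0,15],[0,0,32],[0,0,46],[0,0,55],[0,0,58],[0,0,60],[0,0,61],[0,0,62],[0,0,63],[0,0,63]],"delta_rot":[[0,0,0],[0,0,0],[0,0,0],[0,0,0],[0,0,0],[0,0,0],[0,0,0],[0,0,0],[0,0,0],[0,0,0]],"gripper":[-1,-1,-1,-1,-1,-1,-1,-1,-1,-1]}' 60
```

```text
clock: 8.35
tcp_pos: [0.4983, -0.1674, 0.1573]
tcp_rot: [2.221, 2.221, 0.0]
ft_force: [0.2, -0.1, -3.7]
opening: 0.369
finger_force: 60.2
```

```bash
python3 -m pendant '{"delta_pos":[[0,0,0.5],[0,0,1],[0,0,1.5],[0,0,2],[0,0,2]],"delta_rot":[[0,0,0],[0,0,0],[0,0,0],[0,0,0],[0,0,0]],"gripper":[-1,-1,-1,-1,-1]}' 60
```

```text
clock: 8.98
tcp_pos: [0.4991, -0.1675, 0.1563]
tcp_rot: [2.221, 2.22, 0.001]
ft_force: [-0.7, 1.6, 7.3]
opening: 0.367
finger_force: 61.3
```

```bash
python3 -m pendant '{"delta_pos":[[0,0,0],[0,0,0],[0,0,0],[0,0,0],[0,0,-5],[0,0,-20],[0,0,-45],[0,0,-75],[0,0,-75],[0,0,-75]],"delta_rot":[[0,0,0],[0,0,0],[0,0,0],[0,0,0],[0,0,0],[0,0,0],[0,0,0],[0,0,0],[0,0,0],[0,0,0]],"gripper":[0,1,1,1,1,1,1,1,1,1]}' 40
python3 -m pendant '{"delta_pos":[[20,0,0],[60,-2,0],[100,-4,0],[145,-5,0],[190,-6,0],[235,-7,0],[280,-8,0],[320,-9,0],[350,-10,0],[364,-11,0]],"delta_rot":[[0,0,0],[0,0,0],[0,0,0],[0,0,0],[0,0,0],[0,0,0],[0,0,0],[0,0,0],[0,0,0],[0,0,0]],"gripper":[1,1,1,1,1,1,1,1,1,1]}' 40
python3 -m pendant '{"delta_pos":[[0,0,0],[0,0,0]],"delta_rot":[[0,0,0],[0,0,0]],"gripper":[1,1]}' 40
python3 - <<'E'
from h import *
s=capture("side"); t=capture("top")
a=cv2.resize(s[60:260,205:325,::-1],None,fx=3,fy=3,interpolation=2); b=cv2.resize(t[120:240,250:390,::-1],None,fx=3,fy=3,interpolation=2)
c=np.zeros((600,780,3),np.uint8); c[:,:360]=a; c[:360,360:]=b; cv2.imwrite("pics/c4.png",c)
P=[.499,-.168,.184]; print((proj("top",P)-[250,120]+.5)*3-.5+[360,0])
E
```

```text
clock: 10.22
tcp_pos: [0.4982, -0.1673, 0.2305]
tcp_rot: [2.221, 2.221, 0.0]
ft_force: [0.4, 0.2, -1.0]
opening: 1.0
finger_force: 0.0
clock: 11.48
tcp_pos: [0.4862, 0.1984, 0.2295]
tcp_rot: [-2.219, -2.223, 0.002]
ft_force: [-0.2, -1.3, -0.1]
opening: 1.002
finger_force: 0.0
clock: 11.72
tcp_pos: [0.4871, 0.1959, 0.23]
tcp_rot: [2.222, 2.221, -0.001]
ft_force: [-0.2, 0.2, -0.5]
opening: 1.001
finger_force: 0.0
[[691.03127942 131.19447499]]
```

View pics/c4.png

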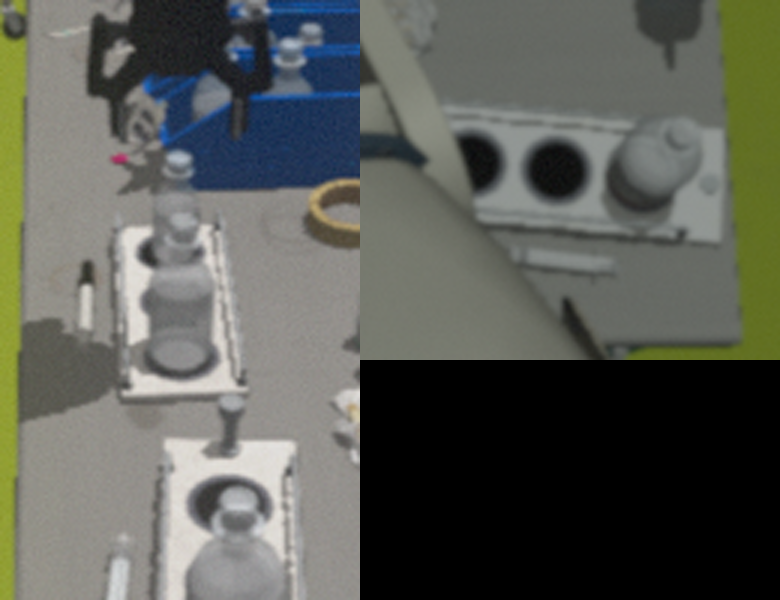

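Run:
```python
from h import *
f=lambda U:((U[0]+.5)/3-.5+205,(U[1]+.5)/3-.5+60)
g=lambda U:((U[0]-360+.5)/3-.5+250,(U[1]+.5)/3-.5+120)
T=lambda U:np.array([(U[0]+.5)/7-.5+135,(U[1]+.5)/7-.5+145])
print("large",tri(g((683,134)),f((239,495))), onz("side",f((239,495)),.184))
print("small",tri(T((152,193)),f((179,157))), onz("side",f((179,157)),.13))
print("med",onz("side",f((182,221)),.162))
print("medium body",onz("side",f((181,357)),.012))
```

```text
large (array([ 0.49859862, -0.16086964,  0.18439201]), np.float64(0.8058895437487479)) [ 0.4998903  -0.16006441  0.184     ]
small (array([0.49601285, 0.35433758, 0.12797347]), np.float64(0.8793173570811632)) [0.49839628 0.35233574 0.13      ]
med [0.48924545 0.19478701 0.162     ]
medium body [0.48942525 0.19387279 0.012     ]
```

Side crop: medium cap at (182,221) is centred between the fingers. Large cap at (239,495) stands upright, about 7 mm short of pad centre towards the post. I'll mend that later. Gripping the medium bottle now.

```bash
python3 -m pendant '{"delta_pos":[[0,0,25],[0,0,50],[0,0,75],[0,0,88],[0,0,94],[0,0,94],[0,0,94],[0,0,94],[0,0,94],[0,0,94]],"delta_rot":[[0,0,0],[0,0,0],[0,0,0],[0,0,0],[0,0,0],[0,0,0],[0,0,0],[0,0,0],[0,0,0],[0,0,0]],"gripper":[1,1,1,1,1,1,-1,-1,-1,-1]}' 40
python3 -m pendant '{"delta_pos":[[0,0,0],[0,0,0],[0,0,0],[0,0,-10],[0,0,-30],[0,0,-55],[0,0,-80],[0,0,-95],[0,0,-100],[0,0,-100]],"delta_rot":[[0,0,0],[0,0,0],[0,0,0],[0,0,0],[0,0,0],[0,0,0],[0,0,0],[0,0,0],[0,0,0],[0,0,0]],"gripper":[-1,-1,-1,-1,-1,-1,-1,-1,-1,-1]}' 50
```

```text
clock: 13.08
tcp_pos: [0.4879, 0.1969, 0.1369]
tcp_rot: [2.221, 2.221, 0.002]
ft_force: [1.0, 0.4, 5.3]
opening: 0.349
finger_force: 39.2
clock: 14.32
tcp_pos: [0.4871, 0.1965, 0.2359]
tcp_rot: [-2.221, -2.221, 0.001]
ft_force: [1.0, -0.1, -2.7]
opening: 0.342
finger_force: 49.8
```

```bash
python3 -m pendant '{"delta_pos":[[-15,1,0],[-45,3,0],[-85,6,0],[-125,9,0],[-165,12,0],[-205,15,0],[-240,18,0],[-265,19,0],[-278,20,0],[-281,20,0]],"delta_rot":[[0,0,0],[0,0,0],[0,0,0],[0,0,0],[0,0,0],[0,0,0],[0,0,0],[0,0,0],[0,0,0],[0,0,0]],"gripper":[-1,-1,-1,-1,-1,-1,-1,-1,-1,-1]}' 50
python3 -m pendant '{"delta_pos":[[0,0,10],[0,0,30],[0,0,50],[0,0,70],[0,0,80],[0,0,80],[0,0,80]],"delta_rot":[[0,0,0],[0,0,0],[0,0,0],[0,0,0],[0,0,0],[0,0,0],[0,0,0]],"gripper":[-1,-1,-1,-1,-1,-1,-1]}' 50
python3 - <<'E'
from h import *
print(state()['tcp_pos'])
s=capture("side"); t=capture("top")
cv2.imwrite("pics/c5_s.png",s[:,:,::-1]);cv2.imwrite("pics/c5_t.png",t[:,:,::-1])
a=cv2.resize(s[140:290,230:330,::-1],None,fx=4,fy=4,interpolation=2); b=cv2.resize(t[130:230,285:385,::-1],None,fx=4,fy=4,interpolation=2)
c=np.zeros((600,800,3),np.uint8); c[:,:400]=a; c[:400,400:]=b; cv2.imwrite("pics/c5.png",c)
E
```

```text
clock: 15.58
tcp_pos: [0.5069, -0.0851, 0.2358]
tcp_rot: [-2.222, -2.22, 0.001]
ft_force: [-0.1, 0.8, -2.7]
opening: 0.341
finger_force: 49.8
clock: 16.45
tcp_pos: [0.5078, -0.0842, 0.1568]
tcp_rot: [2.221, 2.221, 0.001]
ft_force: [0.6, -0.0, -3.1]
opening: 0.344
finger_force: 49.8
[ 0.50777071 -0.08422206  0.15681251]
```

View pics/c5.png

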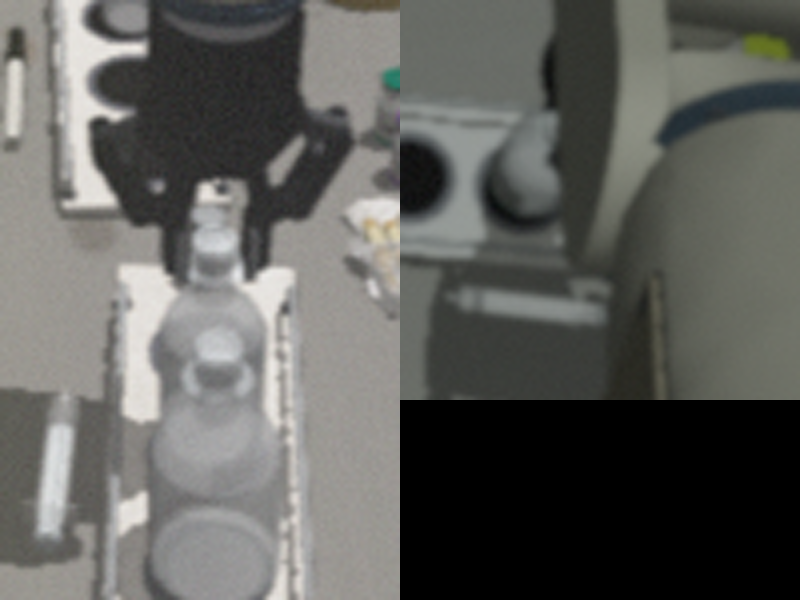

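Side crop: the medium bottle hangs upright with its cap at (216,245), over the middle pad behind the large one. Lowering.

```bash
python3 -m pendant '{"delta_pos":[[0,0,7],[0,0,14],[0,0,17],[0,0,18],[0,0,19],[0,0,19.5],[0,0,20],[0,0,20.5],[0,0,21],[0,0,21]],"delta_rot":[[0,0,0],[0,0,0],[0,0,0],[0,0,0],[0,0,0],[0,0,0],[0,0,0],[0,0,0],[0,0,0],[0,0,0]],"gripper":[-1,-1,-1,-1,-1,-1,-1,-1,-1,-1]}' 50
```

```text
clock: 17.8
tcp_pos: [0.5087, -0.0846, 0.1368]
tcp_rot: [2.22, 2.22, 0.003]
ft_force: [-0.3, 0.5, 12.4]
opening: 0.345
finger_force: 50.9
```

```bash
python3 -m pendant '{"delta_pos":[[0,0,0],[0,0,0],[0,0,0],[0,0,0],[0,0,-5],[0,0,-25],[0,0,-55],[0,0,-85],[0,0,-98],[0,0,-98]],"delta_rot":[[0,0,0],[0,0,0],[0,0,0],[0,0,0],[0,0,0],[0,0,0],[0,0,0],[0,0,0],[0,0,0],[0,0,0]],"gripper":[0,1,1,1,1,1,1,1,1,1]}' 40
python3 -m pendant '{"delta_pos":[[25,-1,0],[70,-2,0],[120,-3,0],[170,-5,0],[220,-6,0],[270,-7,0],[320,-8,0],[370,-9,0],[410,-10,0],[437,-11,0]],"delta_rot":[[0,0,0],[0,0,0],[0,0,0],[0,0,0],[0,0,0],[0,0,0],[0,0,0],[0,0,0],[0,0,0],[0,0,0]],"gripper":[1,1,1,1,1,1,1,1,1,1]}' 40
python3 -m pendant '{"delta_pos":[[0,0,0],[0,0,0]],"delta_rot":[[0,0,0],[0,0,0]],"gripper":[1,1]}' 40
python3 - <<'E'
from h import *
s=capture("side"); t=capture("top")
a=cv2.resize(s[40:140,210:300,::-1],None,fx=4,fy=4,interpolation=2); b=cv2.resize(t[130:230,285:385,::-1],None,fx=4,fy=4,interpolation=2); d=cv2.resize(s[200:300,230:330,::-1],None,fx=2,fy=2,interpolation=2)
c=np.zeros((600,800,3),np.uint8); c[:400,:360]=a; c[:400,400:]=b; c[400:,:200]=d; cv2.imwrite("pics/c6.png",c)
p=state()['tcp_pos']; print(p)
for P,o,k,w in(([p[0],p[1],.13],(210,40),4,"side"),): print((proj(w,P)-o+.5)*k-.5)
for P in([.507,-.0845,.162],[.4988,-.168,.184]): print((proj("top",P)-[285,130]+.5)*4-.5+[400,0],(proj("side",P)-[230,200]+.5)*2-.5+[0,400])
E
```

```text
clock: 19.05
tcp_pos: [0.5077, -0.0844, 0.2338]
tcp_rot: [2.221, 2.221, 0.001]
ft_force: [0.2, 0.3, -0.4]
opening: 1.001
finger_force: 0.0
clock: 20.3
tcp_pos: [0.4954, 0.3541, 0.2313]
tcp_rot: [-2.22, -2.222, 0.004]
ft_force: [0.1, -0.9, 0.4]
opening: 1.001
finger_force: 0.0
clock: 20.55
tcp_pos: [0.4958, 0.3517, 0.2321]
tcp_rot: [-2.221, -2.222, 0.003]
ft_force: [-0.0, -0.0, 0.0]
opening: 1.0
finger_force: 0.0
[0.49619316 0.35145533 0.23269556]
[[215.86733718 290.24819026]]
[[561.83540968 132.88703946]] [[107.57861749 413.73138638]]
[[701.56188763 135.40012949]] [[108.9141926  455.65114506]]
```

View pics/c6.png

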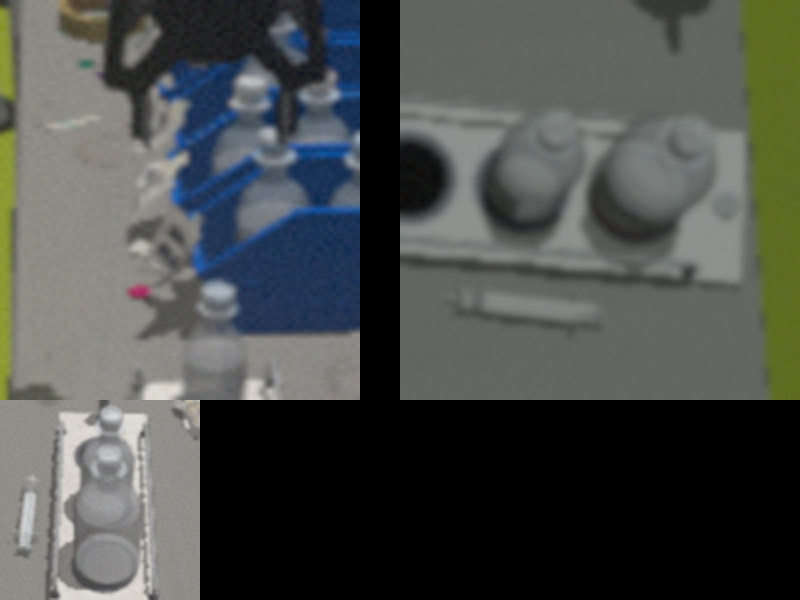

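Crop: small cap at (217,287), under the TCP (predicted 216,290). Medium is well placed: cap at (559,130) against (562,133). Large cap is at (689,137) against (701,135), about 6–7 mm short. Taking the small one.

```bash
python3 -m pendant '{"delta_pos":[[0,0,35],[0,0,70],[0,0,100],[0,0,117],[0,0,123],[0,0,123],[0,0,123],[0,0,123],[0,0,123],[0,0,123]],"delta_rot":[[0,0,0],[0,0,0],[0,0,0],[0,0,0],[0,0,0],[0,0,0],[0,0,0],[0,0,0],[0,0,0],[0,0,0]],"gripper":[1,1,1,1,1,1,-1,-1,-1,-1]}' 40
python3 -m pendant '{"delta_pos":[[0,0,0],[0,0,0],[0,0,0],[0,0,-10],[0,0,-30],[0,0,-55],[0,0,-80],[0,0,-95],[0,0,-100],[0,0,-100]],"delta_rot":[[0,0,0],[0,0,0],[0,0,0],[0,0,0],[0,0,0],[0,0,0],[0,0,0],[0,0,0],[0,0,0],[0,0,0]],"gripper":[-1,-1,-1,-1,-1,-1,-1,-1,-1,-1]}' 40
```

```text
clock: 21.9
tcp_pos: [0.4967, 0.3529, 0.1109]
tcp_rot: [2.221, 2.221, 0.002]
ft_force: [0.3, -0.8, 5.4]
opening: 0.303
finger_force: 39.4
clock: 23.15
tcp_pos: [0.4961, 0.3525, 0.21]
tcp_rot: [-2.221, -2.221, 0.001]
ft_force: [-0.3, 0.2, -0.6]
opening: 0.299
finger_force: 39.6
```

```bash
python3 -m pendant '{"delta_pos":[[-15,1,0],[-50,3,0],[-95,5,0],[-140,8,0],[-190,10,0],[-240,13,0],[-285,15,0],[-325,17,0],[-347,19,0],[-353.5,19,0]],"delta_rot":[[0,0,0],[0,0,0],[0,0,0],[0,0,0],[0,0,0],[0,0,0],[0,0,0],[0,0,0],[0,0,0],[0,0,0]],"gripper":[-1,-1,-1,-1,-1,-1,-1,-1,-1,-1]}' 40
python3 -m pendant '{"delta_pos":[[0,0,10],[0,0,30],[0,0,50],[0,0,70],[0,0,80],[0,0,80],[0,0,80]],"delta_rot":[[0,0,0],[0,0,0],[0,0,0],[0,0,0],[0,0,0],[0,0,0],[0,0,0]],"gripper":[-1,-1,-1,-1,-1,-1,-1]}' 40
python3 - <<'E'
from h import *
p=state()['tcp_pos']; print(p)
s=capture("side"); 
cv2.imwrite("pics/c7.png",cv2.resize(s[130:270,230:330,::-1],None,fx=4,fy=4,interpolation=2))
E
```

```text
clock: 24.4
tcp_pos: [0.5146, -0.0026, 0.2097]
tcp_rot: [-2.223, -2.219, 0.002]
ft_force: [0.4, 0.7, -1.1]
opening: 0.301
finger_force: 39.6
clock: 25.28
tcp_pos: [0.5157, -0.0006, 0.1307]
tcp_rot: [2.221, 2.221, 0.001]
ft_force: [-0.3, 0.8, -1.2]
opening: 0.299
finger_force: 39.6
[ 0.51571037 -0.00060649  0.13074599]
```

View pics/c7.png

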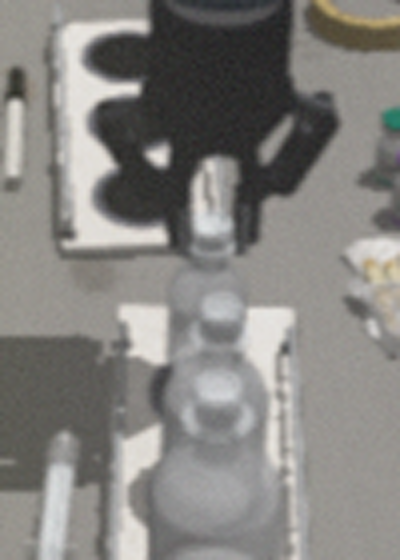

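The crop shows the small bottle upright in the grip, cap at (210,235), over its pad behind the other two. Lowering and releasing.

```bash
python3 -m pendant '{"delta_pos":[[0,0,7],[0,0,14],[0,0,17],[0,0,18],[0,0,19],[0,0,19.5],[0,0,20],[0,0,20.5],[0,0,20.5],[0,0,20.5]],"delta_rot":[[0,0,0],[0,0,0],[0,0,0],[0,0,0],[0,0,0],[0,0,0],[0,0,0],[0,0,0],[0,0,0],[0,0,0]],"gripper":[-1,-1,-1,-1,-1,-1,-1,-1,-1,-1]}' 40
```

```text
clock: 26.58
tcp_pos: [0.5161, -0.001, 0.1108]
tcp_rot: [2.22, 2.221, 0.002]
ft_force: [-0.7, -0.9, 9.7]
opening: 0.3
finger_force: 40.5
```

```bash
python3 -m pendant '{"delta_pos":[[0,0,0],[0,0,0],[0,0,0],[0,0,0],[0,0,-5],[0,0,-25],[0,0,-60],[0,0,-100],[0,0,-125],[0,0,-125]],"delta_rot":[[0,0,0],[0,0,0],[0,0,0],[0,0,0],[0,0,0],[0,0,0],[0,0,0],[0,0,0],[0,0,0],[0,0,0]],"gripper":[0,1,1,1,1,1,1,1,1,1]}' 40
python3 -m pendant '{"delta_pos":[[30,0,0],[80,0,0],[130,0,0],[180,0,0],[230,0,0],[280,0,0],[320,0,0],[350,0,0],[350,0,0],[350,0,0]],"delta_rot":[[0,0,0],[0,0,0],[0,0,0],[0,0,0],[0,0,0],[0,0,0],[0,0,0],[0,0,0],[0,0,0],[0,0,0]],"gripper":[1,1,1,1,1,1,1,1,1,1]}' 40
python3 - <<'E'
from h import *
s=capture("side"); t=capture("top")
k=6; a=np.linspace(0,2*np.pi,60)
def ov(n,im,x0,y0,x1,y1,k):
    o=cv2.resize(im[y0:y1,x0:x1,::-1],None,fx=k,fy=k,interpolation=2)
    g=cv2.createCLAHE(3,(2,2)).apply(cv2.cvtColor(o,cv2.COLOR_BGR2GRAY)); o=cv2.cvtColor(g,8)
    for (x,y),r,R0,h in(((.515,-.001),.014,.0235,.118),((.507,-.0845),.017,.0305,.150),((.4988,-.168),.0185,.036,.172)):
        for rr,z,c in((r,.012+h,(0,0,255)),(R0,.012,(0,255,0))):
            q=(proj(n,np.c_[x+rr*np.cos(a),y+rr*np.sin(a),0*a+z])-[x0,y0]+.5)*k-.5
            cv2.polylines(o,[q.round().astype(int)],True,c,1)
    return o
A=ov("top",t,265,145,380,205,4); B=ov("side",s,240,190,325,310,4)
c=np.zeros((480,800,3),np.uint8); c[:240,:460]=A; c[:,460:]=B; cv2.imwrite("pics/c8.png",c)
E
```

```text
clock: 27.82
tcp_pos: [0.5166, -0.0009, 0.2371]
tcp_rot: [2.219, 2.219, 0.005]
ft_force: [1.3, -0.4, 0.2]
opening: 1.001
finger_force: 0.0
clock: 29.08
tcp_pos: [0.5148, 0.3483, 0.2337]
tcp_rot: [-2.221, -2.222, 0.003]
ft_force: [-0.3, 0.3, -0.1]
opening: 1.002
finger_force: 0.0
```

View pics/c8.png

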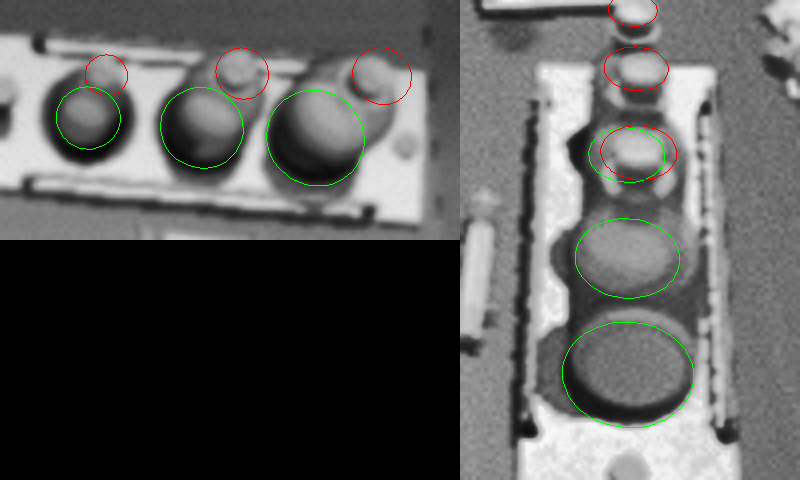

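In the overlay the small and medium bottles match their target circles. The large one stands about 6 mm towards the post: cap at (374,75) against (382,77), base ellipse at (632,360) against (628,374). I'll regrip it and shift it 6 mm.

```bash
python3 -m pendant '{"delta_pos":[[-30,-1,0],[-85,-2,0],[-140,-4,0],[-195,-6,0],[-250,-8,0],[-305,-10,0],[-360,-12,0],[-415,-14,0],[-465,-15,0],[-500,-15,0]],"delta_rot":[[0,0,0],[0,0,0],[0,0,0],[0,0,0],[0,0,0],[0,0,0],[0,0,0],[0,0,0],[0,0,0],[0,0,0]],"gripper":[1,1,1,1,1,1,1,1,1,1]}' 40
python3 -m pendant '{"delta_pos":[[-10,0,0],[-10,0,0],[-10,0,0]],"delta_rot":[[0,0,0],[0,0,0],[0,0,0]],"gripper":[1,1,1]}' 40
```

```text
clock: 30.42
tcp_pos: [0.4993, -0.1537, 0.235]
tcp_rot: [2.224, 2.218, -0.0]
ft_force: [0.1, -0.0, 0.3]
opening: 1.003
finger_force: 0.0
clock: 30.8
tcp_pos: [0.5002, -0.1599, 0.2347]
tcp_rot: [-2.221, -2.222, -0.0]
ft_force: [0.1, 0.8, 1.1]
opening: 1.002
finger_force: 0.0
```

```bash
python3 -m pendant '{"delta_pos":[[-1,0,25],[-1,0,50],[-1,0,68],[-1,0,76],[-1,0,77],[-1,0,77],[-1,0,77],[-1,0,77],[-1,0,77],[-1,0,77]],"delta_rot":[[0,0,0],[0,0,0],[0,0,0],[0,0,0],[0,0,0],[0,0,0],[0,0,0],[0,0,0],[0,0,0],[0,0,0]],"gripper":[1,1,1,1,1,1,-1,-1,-1,-1]}' 40
python3 -m pendant '{"delta_pos":[[0,0,0],[0,0,0],[0,0,-4],[0,0,-8],[-3,0,-8],[-6,0,-8],[-6,0,-8],[-6,0,-8],[-6,0,-5],[-6,0,-3]],"delta_rot":[[0,0,0],[0,0,0],[0,0,0],[0,0,0],[0,0,0],[0,0,0],[0,0,0],[0,0,0],[0,0,0],[0,0,0]],"gripper":[-1,-1,-1,-1,-1,-1,-1,-1,-1,-1]}' 60
```

```text
clock: 32.05
tcp_pos: [0.5008, -0.162, 0.1584]
tcp_rot: [2.221, 2.221, 0.001]
ft_force: [0.0, 1.1, 5.7]
opening: 0.384
finger_force: 39.9
clock: 33.3
tcp_pos: [0.5002, -0.1678, 0.1605]
tcp_rot: [-2.221, -2.221, 0.0]
ft_force: [0.5, -0.3, -3.7]
opening: 0.369
finger_force: 58.7
```

```bash
python3 -m pendant '{"delta_pos":[[0,0,1],[0,0,1.5],[0,0,2],[0,0,2.5],[0,0,3],[0,0,3]],"delta_rot":[[0,0,0],[0,0,0],[0,0,0],[0,0,0],[0,0,0],[0,0,0]],"gripper":[-1,-1,-1,-1,-1,-1]}' 60
```

```text
clock: 34.05
tcp_pos: [0.5008, -0.168, 0.1586]
tcp_rot: [2.221, 2.221, 0.001]
ft_force: [-1.8, 1.5, 5.0]
opening: 0.368
finger_force: 61.1
```

```bash
python3 -m pendant '{"delta_pos":[[0,0,0],[0,0,0],[0,0,0],[0,0,0],[0,0,-5],[0,0,-25],[0,0,-60],[0,0,-100],[0,0,-120],[0,0,-120]],"delta_rot":[[0,0,0],[0,0,0],[0,0,0],[0,0,0],[0,0,0],[0,0,0],[0,0,0],[0,0,0],[0,0,0],[0,0,0]],"gripper":[0,1,1,1,1,1,1,1,1,1]}' 40
python3 -m pendant '{"delta_pos":[[30,0,0],[80,0,0],[130,0,0],[185,0,0],[240,0,0],[295,0,0],[345,0,0],[390,0,0],[400,0,0],[400,0,0]],"delta_rot":[[0,0,0],[0,0,0],[0,0,0],[0,0,0],[0,0,0],[0,0,0],[0,0,0],[0,0,0],[0,0,0],[0,0,0]],"gripper":[1,1,1,1,1,1,1,1,1,1]}' 40
python3 - <<'E'
from h import *
s=capture("side"); t=capture("top")
a=np.linspace(0,2*np.pi,60)
def ov(n,im,x0,y0,x1,y1,k):
    o=cv2.resize(im[y0:y1,x0:x1,::-1],None,fx=k,fy=k,interpolation=2)
    g=cv2.createCLAHE(3,(2,2)).apply(cv2.cvtColor(o,cv2.COLOR_BGR2GRAY)); o=cv2.cvtColor(g,8)
    for (x,y),r,R0,h in(((.515,-.001),.014,.0235,.118),((.507,-.0845),.017,.0305,.150),((.4988,-.168),.0185,.036,.172)):
        for rr,z,c in((r,.012+h,(0,0,255)),(R0,.012,(0,255,0))):
            q=(proj(n,np.c_[x+rr*np.cos(a),y+rr*np.sin(a),0*a+z])-[x0,y0]+.5)*k-.5
            cv2.polylines(o,[q.round().astype(int)],True,c,1)
    return o
A=ov("top",t,265,145,380,205,4); B=ov("side",s,240,190,325,310,4)
c=np.zeros((480,800,3),np.uint8); c[:240,:460]=A; c[:,460:]=B; cv2.imwrite("pics/c9.png",c)
E
```

```text
clock: 35.3
tcp_pos: [0.5012, -0.1682, 0.2795]
tcp_rot: [2.219, 2.219, 0.002]
ft_force: [-0.6, -0.0, -1.0]
opening: 1.002
finger_force: 0.0
clock: 36.55
tcp_pos: [0.4998, 0.232, 0.2767]
tcp_rot: [-2.22, -2.223, 0.003]
ft_force: [0.2, -0.6, 0.4]
opening: 1.001
finger_force: 0.0
```

View pics/c9.png

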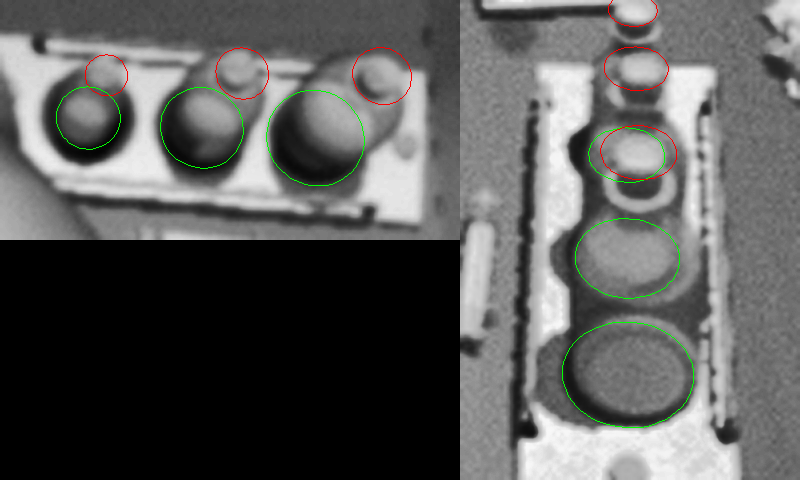

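The large bottle now matches its target: cap at (380,77), base at (632,372) against (628,374). All three stand upright on their pads and the gripper is clear, so I'm handing in.

```bash
python3 -c "from workcell import *; print(hand_in())"
```

```text
the job is handed in; nothing more can be done
None
```

The small, medium and large bottles stand upright and centred on the round rack, in order from the post; the job is handed in, and no verdict came back.

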